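# Find the latched mode key and release it

### The arm

A 6-joint arm with a two-finger parallel gripper is mounted at the origin on the work surface; the furniture and walls round the work are solid. World frame = base frame: x ahead of the robot, y to its left, z up, the work surface at z = 0. Lengths are in mm, angles in rad, forces in N, time in s.
With the tool pointing down it reaches from about 325 to 900 mm from the base axis. Payload 6.1 kg.
Tool frame: the origin (TCP) lies at the very end of the fingers, on their centre line; the grasp point (between the pads) lies 19 mm behind it (bot.grip_depth is the distance from the TCP to the grasp point, in mm); x points along the fingers, z is the direction in which the jaws open and shut, and the axes are right-handed (so a half turn about x gives the same grasp; the last joint's range is limited). The gripper opens to 85 mm and grips with 20 to 120 N. Pads are 22 mm wide; open, the fingers measure 114 mm over their backs; the gripper's body (76 mm by 85 mm) begins 54 mm behind the grasp point. The pads swing forward as they close: fully open they stand 13 mm farther back than shut.
Start: joints at [1.135, 0.22, 1.526, -0, 1.395, -0.126], TCP at [190.541, 595.239, 231.3] pointing down, gripper open.
Joint ranges: [-2.98, 2.98], [-0.91, 2.08], [0.09, 2.57], [-1.24, 4.39], [0.2, 2.65], [-2.68, 2.68]. Speed limits (rad/s): [2.57, 2.57, 3.01, 3.14, 3.14, 3.14].

### API

Orientations are given as a unit quaternion [x, y, z, w].
In Python, from station import status, vision, bot gives the robot as it stands. The module is installed in compiled form; this text tells all that it offers.
- The arm moves only by the shell command python3 -m handwheel 'ROWS' [OPENING]. ROWS is JSON, a list of rows, each a list of 2 entries, a list of its own where there are three numbers: the shift along the tool's x, y, z in m, then the turn, a rotation vector about the tool's x, y, z in degrees. In form: [[[tx, ty, tz], [rx, ry, rz]], ...]. A call has 1 to 12 rows; each row is the pose to reach, as a shift and turn from the pose commanded when the call began, along the tool's axes at that moment; what a row does not reach only later rows make up. A row lasts 1/8 s, in which the tool goes at most 62.5 mm and 10.7 degrees, less where a joint would pass 70% of its speed; a pose out of reach is approached as far as the arm can. A call with a gripper value outside its range is refused whole. OPENING is the opening, from 0 (shut) to 1 (fully open), set as the call begins (- or left out, the last holds). The fingers move at their own pace and stop on an object; the grip force is fixed at half the most. Time passes only in rows, so rows that repeat a pose let the fingers close. It gives the time, the measured TCP pose, the force and the opening at its end, in the units of the state.
- status.get_state(): the state, without advancing time (a new reading comes with each control period).
- vision.snapshot(name): name is "side" or "top" or "wrist"; returns a dict with "pixels" (384x512x3 uint8, red, green, blue), "fx", "fy", "cx", "cy" (pixels), "rvec" (rotation vector, rad) and "tvec" (3), from world to camera coordinates, as OpenCV has them; the wrist camera has in their place "hand_eye" (4x4, takes a point from camera to tool coordinates, whose origin is the TCP and whose axes are the tool frame's). Camera axes: x right, y down, z forward; pixel columns grow to the right and rows downward; lengths in mm; the calibration is good to about 2 mm. The wrist camera is an equidistant fisheye: a pixel r from the principal point sees the ray r / f radians off the axis. A picture is of the moment at which its call begins: read the wrist's pose just before it. There is no depth.
- bot.close_job(): hands the job in, once; it reports no verdict.
The state is a dict: "t": time; "qpos": joint angles; "qvel": joint speeds; "joint_efforts": joint torques, N m; "eef_pos": TCP position; "tool_rot": TCP orientation; "ft_force": force on the tool from outside, world axes, zero at the start; "moment": the same for the moment, N m; "opening": opening from 0.0 (shut) to 1.0 (fully open).
Only numpy, scipy, OpenCV 4.12 (cv2) and the standard library are available. Lean on these libraries where they do the work, as an engineer would, in place of code of your own. Each camera call takes 0.05 s, during which the arm holds its last target.

### The job

On the key box with four identical keys, one key has been left latched down. With the fingertips, tap each key lightly, one after the other from the left end to the right as the robot sees them, without pressing any raised key far down or setting the latched one off; then press the latched key right down and let go, so that it springs up and all four keys stand level. Only touch and press: do not shift or pick up the marker, the side cutters or the tape lying round the box.

Things in the scene. Friction and masses are not known exactly. Their poses are not given: they have to be found in the camera images.
- key_box: Grey key box, 96 (x) x 236 (y) x 50 mm high, fixed to the bench. Origin: centre of its underside; x away from the robot, y along the key row (+y: left end as the robot sees it; turned at most 35 degrees), z up. Four keys stand along the middle of its top (x = 0) at y = +75, +25, -25, -75 mm, each in a black square bezel 38 mm wide, 5 mm above the top.
- unit_a: Fixed seat of key a, with the key: origin on the key's centre line in the plane of the box top (50 mm above the bench), axes as the box. The letters a to d do not follow the order in the row; the order, and the place of the latched key in it, change from run to run.
- unit_b: Fixed seat of key b, with the key: origin on the key's centre line in the plane of the box top (50 mm above the bench), axes as the box. The letters a to d do not follow the order in the row; the order, and the place of the latched key in it, change from run to run.
- unit_c: Fixed seat of key c, with the key: origin on the key's centre line in the plane of the box top (50 mm above the bench), axes as the box. The letters a to d do not follow the order in the row; the order, and the place of the latched key in it, change from run to run.
- unit_d: Fixed seat of key d, with the key: origin on the key's centre line in the plane of the box top (50 mm above the bench), axes as the box. The letters a to d do not follow the order in the row; the order, and the place of the latched key in it, change from run to run.
- top_a (a point): Centre of the top face of key a, moving with the key. All four keys are identical square plastic caps, 30 x 30 mm; a raised key's top stands 22 mm above the box top (72 mm above the bench), a latched key's top 6 mm lower.
- top_b (a point): Centre of the top face of key b, moving with the key. All four keys are identical square plastic caps, 30 x 30 mm; a raised key's top stands 22 mm above the box top (72 mm above the bench), a latched key's top 6 mm lower.
- top_c (a point): Centre of the top face of key c, moving with the key. All four keys are identical square plastic caps, 30 x 30 mm; a raised key's top stands 22 mm above the box top (72 mm above the bench), a latched key's top 6 mm lower.
- top_d (a point): Centre of the top face of key d, moving with the key. All four keys are identical square plastic caps, 30 x 30 mm; a raised key's top stands 22 mm above the box top (72 mm above the bench), a latched key's top 6 mm lower.
- key_a (a joint): How far key a is down, m: 0 raised, 0.006 latched, 0.013 stop. A raised key yields from 1.2 N, 1 mm more per 0.3 N (5 N at the stop); pressing it beyond 0.009 counts as selecting it, which is wrong. A latched key is firm up to 3 N, then sinks; beyond 0.011 (best to the stop, 5 to 6 N) its catch lets go and it springs up to 0 when let go.
- key_b (a joint): How far key b is down, m: 0 raised, 0.006 latched, 0.013 stop. A raised key yields from 1.2 N, 1 mm more per 0.3 N (5 N at the stop); pressing it beyond 0.009 counts as selecting it, which is wrong. A latched key is firm up to 3 N, then sinks; beyond 0.011 (best to the stop, 5 to 6 N) its catch lets go and it springs up to 0 when let go.
- key_c (a joint): How far key c is down, m: 0 raised, 0.006 latched, 0.013 stop. A raised key yields from 1.2 N, 1 mm more per 0.3 N (5 N at the stop); pressing it beyond 0.009 counts as selecting it, which is wrong. A latched key is firm up to 3 N, then sinks; beyond 0.011 (best to the stop, 5 to 6 N) its catch lets go and it springs up to 0 when let go.
- key_d (a joint): How far key d is down, m: 0 raised, 0.006 latched, 0.013 stop. A raised key yields from 1.2 N, 1 mm more per 0.3 N (5 N at the stop); pressing it beyond 0.009 counts as selecting it, which is wrong. A latched key is firm up to 3 N, then sinks; beyond 0.011 (best to the stop, 5 to 6 N) its catch lets go and it springs up to 0 when let go.
- marker_0: Black felt marker, capped, 136 x 18 x 18 mm, lying on the bench behind the box; a bystander. Origin: centre of its underside.
- side_cutters: Side cutters with orange handles, 69 x 128 x 13 mm, lying on the bench between box and robot; a bystander. Origin: centre of the underside.
- tape_1: Small roll of brown tape, 72 x 77 x 18 mm, lying flat beyond the right end of the box; a bystander. Origin: centre of its underside.

How it is judged:
By the outcome, as a careful person would: the job done as asked, in the order asked, and still so for the second after the job is handed in, with the robot touching nothing.
It also fails if it takes over 53 s, if anything falls off the work surface, if the arm or the gripper's body presses on something with over 40 N, if the wrist force passes 120 N, or if a joint passes its speed limit or range.

## Working session

There is one attempt and no reset: what is moved stays moved. The work goes in short steps, Python scripts to look and compute and a shell command to move; the robot and the scene stay as the last step left them, time stands still between calls to the robot, and variables do not carry over. Pictures are saved under pics/ and viewed, and the job is handed in when it is done.

```bash
mkdir -p pics; python3 - <<'E'
from station import status, vision, bot
import cv2
s=status.get_state()
print({k:s[k] for k in s})
for n in("top","side","wrist"):
    d=vision.snapshot(n); cv2.imwrite(f"pics/{n}0.png",d["pixels"][:,:,::-1])
    print(n,{k:d[k] for k in d if k!="pixels"})
E
```

```text
{'t': 0.0, 'qpos': array([ 1.13491836e+00,  2.21220962e-01,  1.52762356e+00,  3.75262694e-05,
        1.39468312e+00, -1.26112786e-01]), 'qvel': array([-0.00049512,  0.00127774, -0.00099137,  0.00141931, -0.00072572,
       -0.00062135]), 'joint_efforts': array([-2.90622875e-04, -4.96913338e+01, -3.89393771e+01, -1.94612799e-04,
        1.09488505e-02, -4.87336865e-05]), 'eef_pos': array([190.26469658, 594.70250066, 230.19584331]), 'tool_rot': array([-0.41719989,  0.57175322,  0.4165615 ,  0.57054275]), 'ft_force': array([-0.34029883, -0.3030576 ,  1.27574009]), 'moment': array([ 0.00913826,  0.0322532 , -0.01772201]), 'opening': 1.0029138142163239}
top {'fx': 457.43311606681027, 'fy': 457.43311606681027, 'cx': 253.58119415063803, 'cy': 188.15861809999643, 'rvec': array([ 2.10623894, -2.16137908,  0.18787651]), 'tvec': array([-287.74228571,  548.95654357,  844.18281501])}
side {'fx': 469.8193752166037, 'fy': 469.8193752166037, 'cx': 254.80321911701864, 'cy': 189.81379235754466, 'rvec': array([ 0.16536417, -2.61476646,  1.62118953]), 'tvec': array([482.24908144, 224.08263799, 562.36681543])}
wrist {'fx': 297.3186396354542, 'fy': 297.3186396354542, 'cx': 257.00093154573597, 'cy': 193.6577866479991, 'hand_eye': array([[ 1.57851940e-04, -2.91950621e-01,  9.56433380e-01,
        -1.42927471e+02],
       [-6.43856683e-04, -9.56433223e-01, -2.91950467e-01,
         7.39485532e+01],
       [ 9.99999780e-01, -5.69721076e-04, -3.38949198e-04,
         2.00144803e-01],
       [ 0.00000000e+00,  0.00000000e+00,  0.00000000e+00,
         1.00000000e+00]])}
```

View pics/top0.png

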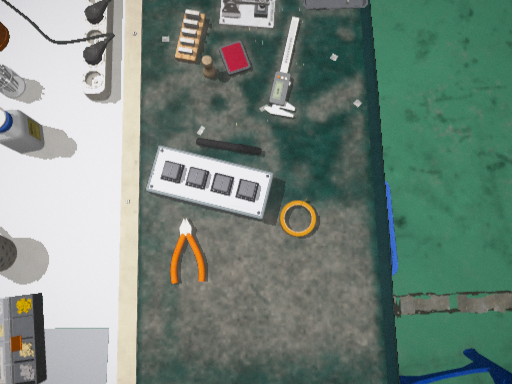

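View pics/side0.png

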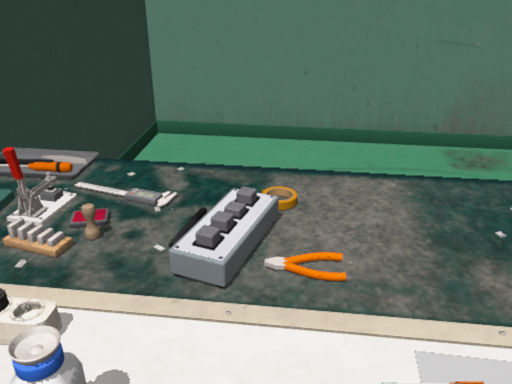

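View pics/wrist0.png

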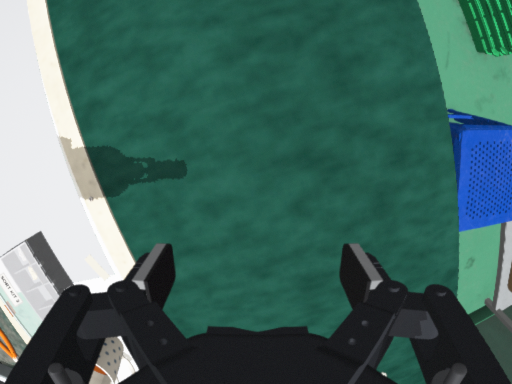

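The top view shows the box at about pixels (147–272, 146–217), with keys at (172,172), (198,178), (222,185) and (248,190). The cutters and tape are clear of the key row. I'll zoom in next.

```bash
python3 - <<'E'
import cv2
a=cv2.imread("pics/top0.png")[135:230,135:285]; cv2.imwrite("pics/topz.png",cv2.resize(a,None,fx=5,fy=5,interpolation=cv2.INTER_CUBIC))
a=cv2.imread("pics/side0.png")[175:295,165:305]; cv2.imwrite("pics/sidez.png",cv2.resize(a,None,fx=5,fy=5,interpolation=cv2.INTER_CUBIC))
E
```

```text
(no output)
```

View pics/topz.png

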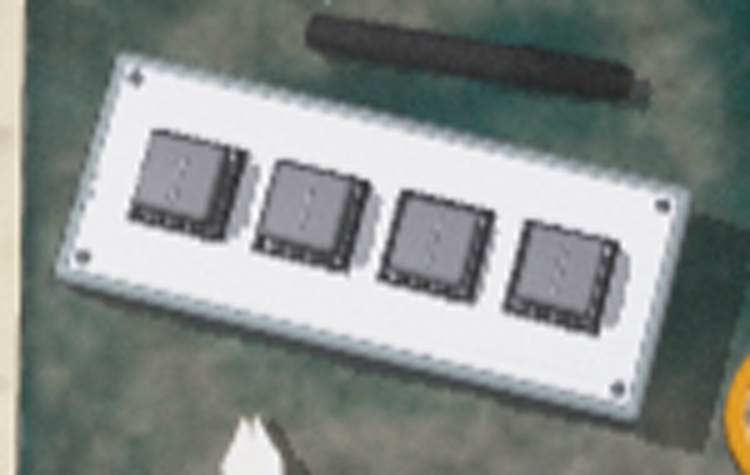

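View pics/sidez.png

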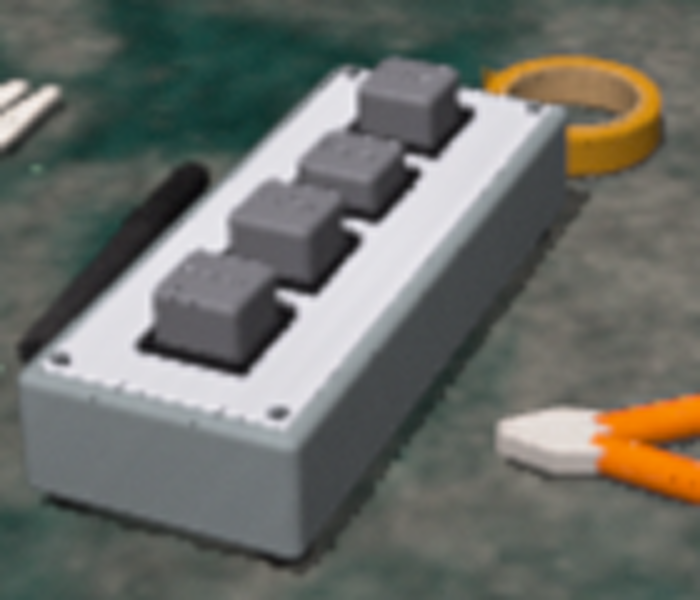

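The third key from the left (y = -25) is latched: it's lower in the side view and has the shorter shadow in the top view. Next I'll fit the box pose.

```bash
cat > h.py <<'E'
import numpy as np,cv2
from scipy.optimize import least_squares
from scipy.spatial.transform import Rotation as R
TOP=dict(f=457.43311606681027,cx=253.58119415063803,cy=188.15861809999643,r=np.array([2.10623894,-2.16137908,0.18787651]),t=np.array([-287.74228571,548.95654357,844.18281501]))
SIDE=dict(f=469.8193752166037,cx=254.80321911701864,cy=189.81379235754466,r=np.array([0.16536417,-2.61476646,1.62118953]),t=np.array([482.24908144,224.08263799,562.36681543]))
def proj(c,P):
    K=np.array([[c['f'],0,c['cx']],[0,c['f'],c['cy']],[0,0,1]])
    return cv2.projectPoints(np.float64(P).reshape(-1,1,3),c['r'],c['t'],K,None)[0].reshape(-1,2)
E
python3 - <<'E'
from h import *
tz=np.array([[136,77],[663,205],[618,388],[83,257],  [183,172],[309,202],[433,233],[560,260]])
tp=(tz+.5)/5-.5+135
sz=np.array([[60,358],[534,107],[278,411],[349,72], [217,280],[288,210],[352,157],[410,87]])
sp=(sz+.5)/5-.5+[165,175]
def pts(p,order):
    x,y,a,sx,sy=p
    L=[]
    for i in order: L.append([[sx,sy],[sx,-sy],[-sx,-sy],[-sx,sy]][i]+[50])
    for yy,z in((75,72),(25,72),(-25,66),(-75,72)): L.append([0,yy,z])
    return R.from_euler('z',a).apply(np.array(L))+[x,y,0]
# side: near-left screws:(60,358)=+x+y ; (278,411)=-x+y ; (349,72)=+x-y ; (534,107)=-x-y
def fun(p,which):
    r=[]
    if 't' in which: r.append(proj(TOP,pts(p,[0,1,2,3]))-tp)
    if 's' in which: r.append(proj(SIDE,pts(p,[0,2,3,1]))-sp)
    return np.concatenate(r).ravel()
for w in('t','s','ts'):
    s=least_squares(fun,[500,200,-.2,40,110],args=(w,))
    print(w,s.x.round(2),np.degrees(s.x[2]).round(2)); print(s.fun.reshape(-1,2).round(1).tolist())
x,y,a=s.x[:3]
for yy in(75,25,-25,-75): print((R.from_euler('z',a).apply([0,yy,0])+[x,y,0]).round(1))
E
```

```text
t [ 5.5853e+02 -2.1652e+02 -2.7000e-01  3.7120e+01  1.0699e+02] -15.25
[[0.1, -0.3], [0.2, -0.6], [0.2, -0.5], [0.3, -0.3], [-0.7, -0.0], [-0.6, 0.1], [0.3, 0.6], [0.2, 0.8]]
s [ 5.5744e+02 -2.1686e+02 -2.7000e-01  3.7210e+01  1.0580e+02] -15.52
[[0.3, 0.8], [0.1, 1.4], [0.5, 1.2], [0.5, 1.3], [-0.6, -0.6], [-0.4, -1.4], [-0.2, -1.0], [-0.2, -2.0]]
ts [ 5.5789e+02 -2.1673e+02 -2.7000e-01  3.7140e+01  1.0657e+02] -15.3
[[0.4, -0.0], [0.1, -0.2], [0.1, -0.1], [0.6, 0.0], [-0.6, 0.3], [-0.5, 0.4], [0.4, 1.0], [0.3, 1.2], [-0.0, 1.2], [-0.2, 1.1], [0.2, 1.5], [0.3, 1.1], [-0.7, -0.5], [-0.6, -1.4], [-0.5, -1.0], [-0.6, -2.0]]
[ 577.7 -144.4    0. ]
[ 564.5 -192.6    0. ]
[ 551.3 -240.8    0. ]
[ 538.1 -289.1    0. ]
```

```bash
cat >> h.py <<'E'
def goal(s,xyz,yawz):
    """shift(m)/turn(deg) in tool axes from actual pose to pose with tool x down, tool z at world yaw yawz(deg)"""
    Rc=R.from_quat(s['tool_rot']); z=np.array([np.cos(np.radians(yawz)),np.sin(np.radians(yawz)),0]); x=np.array([0,0,-1.]); y=np.cross(z,x)
    Rt=R.from_matrix(np.stack([x,y,z],1))
    return Rc.inv().apply(np.array(xyz)-s['eef_pos'])/1000,(Rc.inv()*Rt).as_rotvec(degrees=True)
E
python3 - <<'E'
from h import *
from station import status
s=status.get_state(); M=R.from_quat(s['tool_rot']).as_matrix();print(M.round(3)); print(np.degrees(np.arctan2(M[1,2],M[0,2])))
for yw in(-15.3,164.7,74.7,-105.3): print(yw,goal(s,[577.7,-144.4,140],yw))
E
```

```text
[[-0.001 -0.952  0.305]
 [-0.001  0.305  0.952]
 [-1.     0.    -0.002]]
72.2484914912885
-15.3 (array([ 0.09122253, -0.59430598, -0.58575827]), array([ 8.75484629e+01, -8.03920358e-02,  6.04283336e-02]))
164.7 (array([ 0.09122253, -0.59430598, -0.58575827]), array([-9.24514957e+01, -6.11389793e-02, -8.13374575e-02]))
74.7 (array([ 0.09122253, -0.59430598, -0.58575827]), array([-2.45151655, -0.0901737 , -0.01278367]))
-105.3 (array([ 0.09122253, -0.59430598, -0.58575827]), array([ 1.77548428e+02, -1.98100709e-02,  1.39736682e-01]))
```

```bash
python3 -m handwheel '[[[0,-0.033,-0.0325],[4.86,0,0]],[[0,-0.066,-0.065],[9.72,0,0]],[[0,-0.099,-0.0975],[14.6,0,0]],[[0,-0.132,-0.13],[19.4,0,0]],[[0,-0.165,-0.1625],[24.3,0,0]],[[0,-0.198,-0.195],[29.2,0,0]],[[0,-0.231,-0.2275],[34,0,0]],[[0,-0.264,-0.26],[38.9,0,0]],[[0,-0.297,-0.2925],[43.7,0,0]],[[0,-0.33,-0.325],[48.6,0,0]],[[0,-0.363,-0.3575],[53.5,0,0]],[[0,-0.396,-0.39],[58.3,0,0]]]' 0
python3 - <<'E'
from h import *
from station import status
s=status.get_state(); print(s['opening'],s['qpos'].round(2),goal(s,[577.7,-144.4,160],-15.3))
E
```

```text
t: 1.65
eef_pos: [449.2, 101.6, 231.2]
tool_rot: [-0.085, 0.702, 0.085, 0.702]
ft_force: [0.0, 0.6, -0.5]
opening: 0.0
0.00010080611790577599 [ 0.05 -0.18  1.94  0.    1.39 -0.19] (array([ 0.07119753, -0.26957439,  0.06619921]), array([ 2.90869969e+01,  4.86921908e-03, -3.85034627e-03]))
```

```bash
python3 -m handwheel '[[[0.01,-0.045,0.011],[4.85,0,0]],[[0.02,-0.09,0.022],[9.7,0,0]],[[0.03,-0.135,0.033],[14.6,0,0]],[[0.045,-0.18,0.044],[19.4,0,0]],[[0.06,-0.225,0.055],[24.3,0,0]],[[0.071,-0.2695,0.066],[29.1,0,0]],[[0.071,-0.2695,0.066],[29.1,0,0]],[[0.071,-0.2695,0.066],[29.1,0,0]]]'
python3 - <<'E'
from h import *
from station import status,vision
s=status.get_state(); print(s['t'],s['eef_pos'],s['ft_force'],goal(s,[577.7,-144.4,90],-15.3))
for n in("top","side","wrist"):
    d=vision.snapshot(n); cv2.imwrite(f"pics/{n}1.png",d["pixels"][:,:,::-1])
a=np.hstack([cv2.imread(f"pics/{n}1.png")[y:y+190,x:x+190] for n,y,x in(("top",110,120),("side",110,150))])
cv2.imwrite("pics/c1.png",cv2.resize(a,(800,400)))
E
```

```text
t: 2.65
eef_pos: [577.3, -142.1, 159.9]
tool_rot: [0.093, 0.701, -0.093, 0.701]
ft_force: [-1.1, -0.3, 0.6]
opening: 0.0
2.65 [ 577.3048973  -142.12938217  159.86716417] [-1.06990295 -0.3492806   0.62075201] (array([ 0.06986471, -0.00212487,  0.0010673 ]), array([ 0.1657273 , -0.07637641, -0.02954228]))
```

View pics/c1.png

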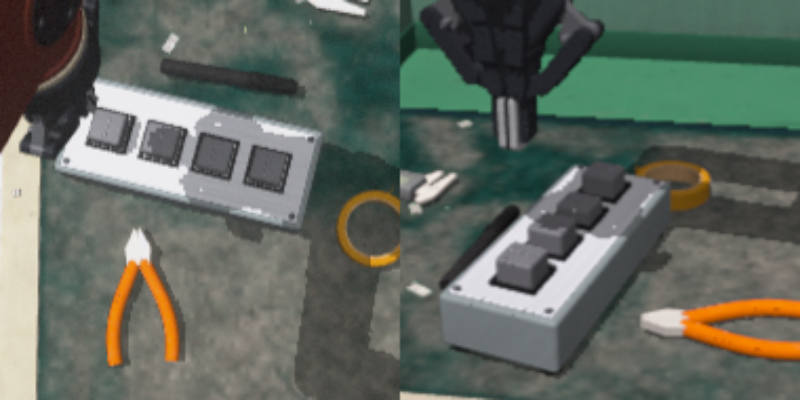

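View pics/wrist1.png

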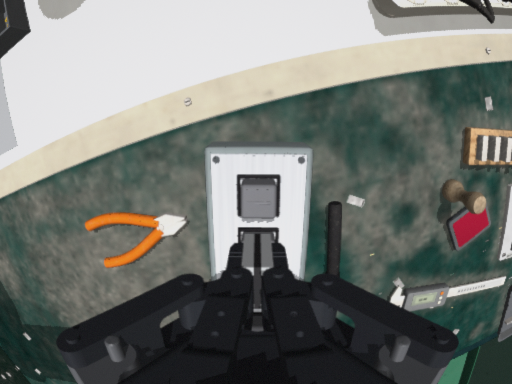

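```bash
cat >> h.py <<'E'
HE=np.array([[1.57851940e-04,-2.91950621e-01,9.56433380e-01,-1.42927471e+02],[-6.43856683e-04,-9.56433223e-01,-2.91950467e-01,7.39485532e+01],[9.99999780e-01,-5.69721076e-04,-3.38949198e-04,2.00144803e-01],[0,0,0,1]])
def wproj(pos,q,P):
    p=R.from_quat(q).inv().apply(np.atleast_2d(P)-pos)
    c=(p-HE[:3,3])@HE[:3,:3]
    th=np.arctan2(np.hypot(c[:,0],c[:,1]),c[:,2]); ph=np.arctan2(c[:,1],c[:,0])
    return np.stack([257.0+297.3186*th*np.cos(ph),193.658+297.3186*th*np.sin(ph)],1)
E
python3 - <<'E'
from h import *
from station import status
s=status.get_state(); pos=s['eef_pos'];q=s['tool_rot']
B=lambda L:R.from_euler('z',-15.3,degrees=True).apply(L)+[557.9,-216.7,0]
P=B([[0,75,72],[37.1,106.6,50],[-37.1,106.6,50],[15,90,72],[-15,90,72],[15,60,72],[-15,60,72]])
print(pos,wproj(pos,q,P).round(1),wproj(pos,q,pos))
a=cv2.imread("pics/wrist1.png")[140:260,200:330]; cv2.imwrite("pics/wz.png",cv2.resize(a,None,fx=5,fy=5,interpolation=cv2.INTER_CUBIC))
E
```

```text
[ 577.70875876 -141.44876219  160.83353491] [[257.7 200.7]
 [300.4 158.4]
 [215.2 158. ]
 [276.4 183.1]
 [239.2 183. ]
 [275.5 217.7]
 [239.7 217.6]] [[256.75855077 247.53024343]]
```

View pics/wz.png

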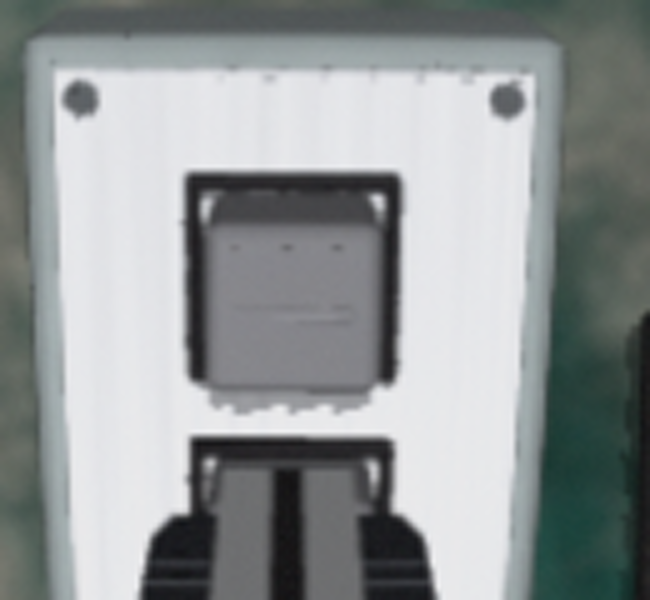

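```bash
cat >> h.py <<'E'
def avg(n=8):
    from station import status,vision
    L=[]
    for i in range(n):
        s=status.get_state(); L.append(np.r_[s['eef_pos'],s['ft_force'],s['moment'],s['joint_efforts'][1:3]]); 
        if i<n-1: vision.snapshot("wrist")
    L=np.array(L); m=L.mean(0); print('t',s['t'],'pos',m[:3].round(2),'F',m[3:6].round(2),'+-',L[:,5].std().round(2),'M',m[6:9].round(3),'+-',L[:,6:9].std(0).round(3),'eff',m[9:].round(2),'pstd',L[:,:3].std(0).round(2))
    s['eef_pos']=m[:3]; return s
E
python3 - <<'E'
from h import *
s=avg(10)
print(goal(s,[578.5,-144.6,76],-15.3))
E
```

```text
t 3.25 pos [ 577.84 -141.94  160.74] F [ 0.02 -0.06  0.05] +- 0.35 M [ 0.01  -0.001 -0.014] +- [0.028 0.018 0.022] eff [-47.14 -37.06] pstd [0.05 0.34 0.19]
(array([ 0.08473734, -0.00239268,  0.00131531]), array([0.16017167, 0.008601  , 0.00067351]))
```

```bash
python3 -m handwheel '[[[0.03,-0.0024,0.0013],[0,0,0]],[[0.06,-0.0024,0.0013],[0,0,0]],[[0.08,-0.0024,0.0013],[0,0,0]],[[0.0845,-0.0024,0.0013],[0,0,0]],[[0.0845,-0.0024,0.0013],[0,0,0]]]'
python3 - <<'E'
from h import *
s=avg(6)
from station import vision
cv2.imwrite("pics/w2.png",vision.snapshot("wrist")["pixels"][100:300,150:370,::-1])
cv2.imwrite("pics/s2.png",cv2.resize(vision.snapshot("side")["pixels"][140:280,165:305,::-1],None,fx=4,fy=4))
E
```

```text
t: 3.88
eef_pos: [578.8, -145.3, 76.2]
tool_rot: [0.093, 0.701, -0.093, 0.701]
ft_force: [-0.3, 0.4, 0.1]
opening: 0.001
t 4.125 pos [ 579.24 -145.51   76.92] F [ 0.04  0.46 -0.04] +- 0.32 M [ 0.012 -0.011 -0.011] +- [0.018 0.039 0.038] eff [-48.63 -33.85] pstd [0.23 0.08 0.35]
```

View pics/s2.png

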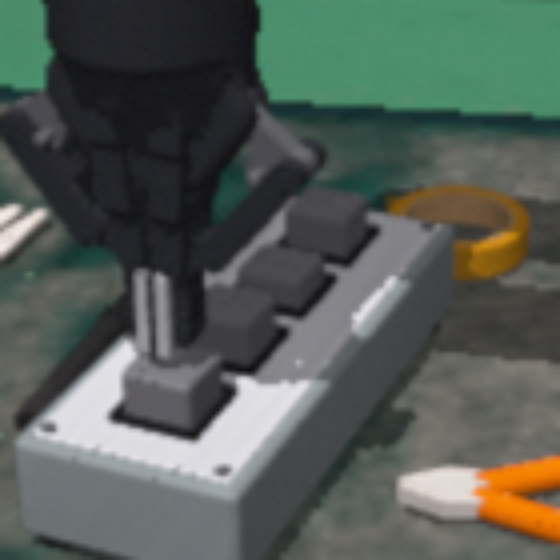

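The shut fingers hang centred just above the first key (tip near (160,358) in the crop).

```bash
python3 -m handwheel '[[[0.002,0,0],[0,0,0]],[[0.004,0,0],[0,0,0]],[[0.005,0,0],[0,0,0]],[[0.005,0,0],[0,0,0]]]'
python3 -c "
from h import *
avg(5)"
python3 -m handwheel '[[[0.001,0,0],[0,0,0]],[[0.001,0,0],[0,0,0]]]'
python3 -c "
from h import *
avg(5)"
python3 -m handwheel '[[[0.001,0,0],[0,0,0]],[[0.001,0,0],[0,0,0]]]'
python3 -c "
from h import *
avg(5)"
```

```text
t: 4.72
eef_pos: [578.5, -145.2, 70.8]
tool_rot: [0.093, 0.701, -0.093, 0.701]
ft_force: [-0.4, -0.4, 2.5]
opening: -0.0
t 4.925 pos [ 578.46 -145.24   70.87] F [-0.38  0.14  2.08] +- 0.57 M [ 0.04   0.067 -0.025] +- [0.025 0.029 0.02 ] eff [-48.42 -33.53] pstd [0.01 0.01 0.03]
t: 5.18
eef_pos: [578.5, -145.2, 69.8]
tool_rot: [0.093, 0.701, -0.093, 0.701]
ft_force: [-1.1, 0.4, 2.0]
opening: -0.002
t 5.375 pos [ 578.47 -145.22   69.82] F [-0.84  0.06  1.97] +- 0.32 M [0.042 0.083 0.002] +- [0.009 0.024 0.03 ] eff [-48.29 -33.35] pstd [0.01 0.01 0.03]
t: 5.62
eef_pos: [578.5, -145.2, 68.8]
tool_rot: [0.093, 0.701, -0.093, 0.701]
ft_force: [-0.5, 0.1, 2.3]
opening: 0.0
t 5.825 pos [ 578.48 -145.22   68.82] F [-0.38  0.18  2.28] +- 0.31 M [ 0.035  0.066 -0.   ] +- [0.032 0.019 0.022] eff [-48.14 -33.18] pstd [0.01 0.01 0.02]
```

Contact at z≈72, pressed about 3 mm. I'll move on to key 2.

```bash
python3 -m handwheel '[[[-0.008,0,0],[0,0,0]],[[-0.016,0,0],[0,0,0]],[[-0.016,-0.025,0],[0,0,0]],[[-0.016,-0.05,0],[0,0,0]],[[-0.016,-0.05,0],[0,0,0]],[[-0.006,-0.05,0],[0,0,0]],[[-0.006,-0.05,0],[0,0,0]]]'
python3 -c "
from h import *
avg(4)"
python3 -m handwheel '[[[0.002,0,0],[0,0,0]],[[0.004,0,0],[0,0,0]],[[0.005,0,0],[0,0,0]],[[0.006,0,0],[0,0,0]],[[0.006,0,0],[0,0,0]]]'
python3 -c "
from h import *
avg(5)"
```

```text
t: 6.7
eef_pos: [564.5, -192.3, 73.4]
tool_rot: [0.093, 0.702, -0.093, 0.7]
ft_force: [-0.1, -0.2, 0.3]
opening: 0.003
t 6.85 pos [ 564.99 -192.5    73.99] F [ 0.26 -0.15  0.19] +- 0.46 M [0.002 0.006 0.004] +- [0.047 0.022 0.01 ] eff [-49.26 -34.12] pstd [0.32 0.21 0.45]
t: 7.48
eef_pos: [565.6, -193.5, 69.0]
tool_rot: [0.093, 0.701, -0.093, 0.701]
ft_force: [1.2, 1.1, 1.7]
opening: -0.005
t 7.675 pos [ 565.56 -193.5    68.98] F [0.93 1.21 2.08] +- 0.27 M [ 0.222 -0.123  0.009] +- [0.022 0.03  0.012] eff [-48.17 -32.93] pstd [0.01 0.03 0.01]
```

```bash
python3 -m handwheel '[[[-0.008,0,0],[0,0,0]],[[-0.016,0,0],[0,0,0]],[[-0.016,-0.025,0],[0,0,0]],[[-0.016,-0.05,0],[0,0,0]],[[-0.016,-0.05,0],[0,0,0]],[[-0.010,-0.05,0],[0,0,0]],[[-0.003,-0.05,0],[0,0,0]],[[-0.001,-0.05,0],[0,0,0]],[[-0.001,-0.05,0],[0,0,0]]]'
python3 -c "
from h import *
avg(5)"
python3 -m handwheel '[[[0.001,0,0],[0,0,0]],[[0.002,0,0],[0,0,0]],[[0.003,0,0],[0,0,0]],[[0.003,0,0],[0,0,0]]]'
python3 -c "
from h import *
avg(5)"
```

```text
t: 8.8
eef_pos: [552.1, -241.2, 69.3]
tool_rot: [0.093, 0.701, -0.093, 0.701]
ft_force: [0.3, -0.1, 0.4]
opening: -0.005
t 9.0 pos [ 552.4  -241.53   69.77] F [-0.07 -0.22  0.03] +- 0.37 M [ 0.027 -0.021 -0.011] +- [0.039 0.017 0.028] eff [-49.83 -33.88] pstd [0.14 0.21 0.27]
t: 9.5
eef_pos: [552.2, -241.7, 66.6]
tool_rot: [0.093, 0.701, -0.093, 0.701]
ft_force: [0.6, 0.1, 0.4]
opening: 0.001
t 9.7 pos [ 552.27 -241.73   66.75] F [-0.03 -0.26  0.3 ] +- 0.42 M [-0.02  -0.035  0.011] +- [0.021 0.035 0.013] eff [-50.09 -33.93] pstd [0.05 0.01 0.08]
```

Free at z=69.8 with no force, which confirms this key is the latched one. I'll go down gently.

```bash
python3 -m handwheel '[[[0.0005,0,0],[0,0,0]],[[0.001,0,0],[0,0,0]],[[0.001,0,0],[0,0,0]]]'
python3 -c "
from h import *
avg(6)"
```

```text
t: 10.07
eef_pos: [552.4, -241.8, 66.1]
tool_rot: [0.093, 0.701, -0.093, 0.701]
ft_force: [-1.5, 1.7, 2.7]
opening: -0.003
t 10.325 pos [ 552.39 -241.79   66.06] F [-1.16  0.67  2.81] +- 0.47 M [ 0.084  0.181 -0.008] +- [0.017 0.027 0.022] eff [-48.67 -33.33] pstd [0.02 0.01 0.05]
```

That's a firm tap of 2.8 N at z=66.1, and the key isn't sinking. On to key 4.

```bash
python3 -m handwheel '[[[-0.009,0,0],[0,0,0]],[[-0.019,0,0],[0,0,0]],[[-0.019,-0.025,0],[0,0,0]],[[-0.019,-0.05,0],[0,0,0]],[[-0.019,-0.05,0],[0,0,0]],[[-0.009,-0.05,0],[0,0,0]],[[-0.009,-0.05,0],[0,0,0]]]'
python3 -c "
from h import *
avg(4)"
python3 -m handwheel '[[[0.002,0,0],[0,0,0]],[[0.004,0,0],[0,0,0]],[[0.005,0,0],[0,0,0]],[[0.006,0,0],[0,0,0]],[[0.006,0,0],[0,0,0]]]'
python3 -c "
from h import *
avg(5)"
```

```text
t: 11.2
eef_pos: [538.6, -288.6, 73.4]
tool_rot: [0.093, 0.702, -0.092, 0.7]
ft_force: [1.3, -0.3, -0.2]
opening: 0.001
t 11.35 pos [ 538.97 -288.95   74.  ] F [ 0.18 -0.1  -0.22] +- 0.41 M [ 0.007 -0.002 -0.008] +- [0.031 0.029 0.01 ] eff [-50.9  -34.33] pstd [0.29 0.27 0.44]
t: 11.98
eef_pos: [539.5, -290.0, 69.0]
tool_rot: [0.093, 0.701, -0.093, 0.701]
ft_force: [0.8, 0.8, 2.5]
opening: -0.002
t 12.175 pos [ 539.43 -290.04   68.99] F [0.49 1.21 2.69] +- 0.3 M [ 0.233 -0.152  0.011] +- [0.012 0.021 0.022] eff [-49.8  -33.17] pstd [0.04 0.03 0.01]
```

```bash
python3 -m handwheel '[[[-0.008,0,0],[0,0,0]],[[-0.016,0,0],[0,0,0]],[[-0.016,0.025,0],[0,0,0]],[[-0.016,0.05,0],[0,0,0]],[[-0.016,0.05,0],[0,0,0]],[[-0.01,0.05,0],[0,0,0]],[[-0.002,0.05,0],[0,0,0]],[[0.001,0.05,0],[0,0,0]],[[0.001,0.05,0],[0,0,0]]]'
python3 -c "
from h import *
avg(5)"
```

```text
t: 13.3
eef_pos: [551.8, -241.9, 67.1]
tool_rot: [0.094, 0.701, -0.093, 0.7]
ft_force: [-0.4, 0.1, 0.8]
opening: -0.003
t 13.5 pos [ 552.2  -241.96   67.67] F [-0.07  0.02  0.17] +- 0.31 M [-0.012 -0.019 -0.008] +- [0.022 0.016 0.016] eff [-49.85 -33.8 ] pstd [0.27 0.03 0.36]
```

No force at z≈67.7, so the key is still latched. Now I'll press it right down.

```bash
python3 -m handwheel '[[[0.0015,0,0],[0,0,0]],[[0.003,0,0],[0,0,0]],[[0.0045,0,0],[0,0,0]],[[0.006,0,0],[0,0,0]],[[0.007,0,0],[0,0,0]],[[0.008,0,0],[0,0,0]],[[0.008,0,0],[0,0,0]]]'
python3 -c "
from h import *
avg(4)"
```

```text
t: 14.38
eef_pos: [552.6, -241.9, 60.5]
tool_rot: [0.093, 0.701, -0.093, 0.701]
ft_force: [-1.7, 0.8, 5.4]
opening: -0.001
t 14.525 pos [ 552.58 -241.9    60.51] F [-2.21  0.58  5.22] +- 0.25 M [ 0.152  0.3   -0.024] +- [0.027 0.022 0.017] eff [-47.45 -32.34] pstd [0.01 0.01 0.01]
```

```bash
python3 -m handwheel '[[[0.001,0,0],[0,0,0]],[[0.0015,0,0],[0,0,0]],[[0.0015,0,0],[0,0,0]]]'
python3 -c "
from h import *
avg(4)"
```

```text
t: 14.9
eef_pos: [552.6, -241.9, 59.1]
tool_rot: [0.093, 0.701, -0.093, 0.701]
ft_force: [-1.8, 1.2, 5.3]
opening: -0.003
t 15.05 pos [ 552.59 -241.88   59.07] F [-1.82  0.76  5.9 ] +- 0.57 M [0.146 0.299 0.008] +- [0.01  0.016 0.022] eff [-47.29 -32.24] pstd [0.   0.01 0.01]
```

```bash
python3 -m handwheel '[[[0.0005,0,0],[0,0,0]],[[-0.005,0,0],[0,0,0]],[[-0.015,0,0],[0,0,0]],[[-0.04,0,0],[0,0,0]],[[-0.08,0,0],[0,0,0]],[[-0.12,0,0],[0,0,0]],[[-0.16,0,0],[0,0,0]],[[-0.16,0.05,0],[0,0,0]],[[-0.16,0.1,0],[0,0,0]],[[-0.16,0.15,0],[0,0,0]],[[-0.16,0.2,0],[0,0,0]],[[-0.16,0.2,0],[0,0,0]]]'
python3 - <<'E'
from h import *
from station import vision
a=vision.snapshot("side")["pixels"][175:295,165:305,::-1];b=vision.snapshot("top")["pixels"][130:240,135:325,::-1]
cv2.imwrite("pics/sA.png",cv2.resize(a,None,fx=5,fy=5,interpolation=cv2.INTER_CUBIC));cv2.imwrite("pics/tA.png",cv2.resize(b,None,fx=4,fy=4,interpolation=cv2.INTER_CUBIC))
E
```

```text
t: 16.55
eef_pos: [604.7, -45.2, 218.2]
tool_rot: [0.092, 0.701, -0.091, 0.701]
ft_force: [0.5, -0.9, 0.3]
opening: 0.0
```

View pics/sA.png

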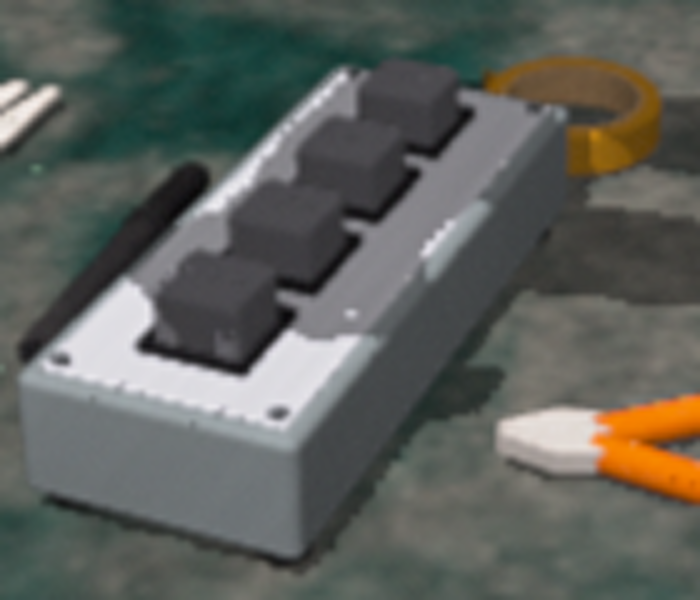

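View pics/tA.png

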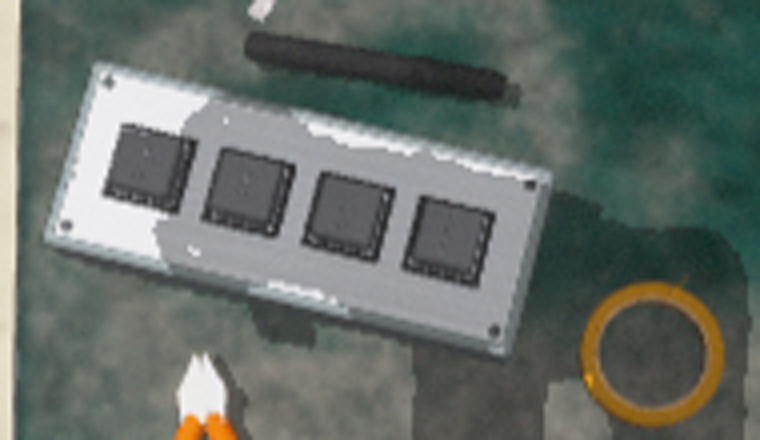

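The third key's top edge has risen in the side view from about row 130 to 117. All four keys now stand level and the bystanders haven't moved.

```bash
python3 -c "
from station import bot
print(bot.close_job())"
```

```text
the job is handed in; nothing more can be done
None
```

The job is done and handed in at about 17 s. All four keys were tapped in order and the latched key sprang back up.

- **Finding the latched key:** The camera images showed the third key from the left sitting low. Touch agreed, since it met no force until about 66 mm above the bench.
- **Tapping, left to right with the fingers shut:** The three raised keys went down about 3 mm, at roughly 2.1 to 2.7 N. The latched key took 2.8 N and did not sink. It was still latched when I came back to it after the fourth tap.
- **Releasing the latched key:** I pressed it to its stop (tip at 59.1 mm, 5.9 N), let go and moved the arm clear.

**Last checks:** The final side and top images show all four keys level. The marker, side cutters and tape appear where they were. No check failed. The box position fitted from the side and top cameras differed by about 1 mm, and the wrist camera agreed with the fit to within about 2 pixels.

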